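# Invert the red jar in its hand tumbler and bring it back upright

### The arm

A 6-joint arm with a two-finger parallel gripper is mounted at the origin on the work surface. World frame = base frame: x ahead of the robot, y to its left, z up, the work surface at z = 0. Lengths are in mm, angles in rad, forces in N, time in s.
With the tool pointing down it reaches from about 300 to 775 mm from the base axis. Payload 14.6 kg.
Tool frame: the origin (TCP) lies at the very end of the fingers, on their centre line; the grasp point (between the pads) lies 19 mm behind it; z points along the fingers, y is the line along which they close (so a half turn about z gives the same grasp; the last joint's range is limited). The gripper opens to 94 mm and grips with 3 to 60 N. Pads are 16 mm wide; open, the fingers measure 119 mm over their backs; the gripper's body (75 mm by 177 mm) begins 78 mm behind the grasp point.
Start: joints at [1.119, 0.3, 1.521, -0, 1.321, -0.067], TCP at [206.452, 509.771, 205.446] pointing down, gripper open.
Joint ranges: [-3.03, 3.03], [-0.79, 2.21], [0.23, 2.52], [-1.04, 4.18], [0, 3.07], [-2.55, 2.55]. Speed limits (rad/s): [2.22, 2.22, 2.57, 3.14, 3.14, 3.14].

### API

Orientations are given as [roll, pitch, yaw] about the fixed x, y, z axes, in that order (R = Rz(yaw) Ry(pitch) Rx(roll)).
In Python, from cell import manip, camera, get_calibration gives the robot as it stands. The module is installed in compiled form; this text tells all that it offers.
- The arm moves only by the tool jog_arm, never from a script. Its argument "plan" is one flat list of numbers, 6 for each row, row after row: the shift along the world's x, y, z in m, then the turn, a rotation vector about the world's x, y, z in degrees. A call has 1 to 20 rows; each row is the pose to reach, as a shift and turn from the pose commanded when the call began; what a row does not reach only later rows make up. A row lasts 1/10 s, in which the tool goes at most 50 mm and 8.59 degrees, less where a joint would pass 70% of its speed; a pose out of reach is approached as far as the arm can. A call with a gripper value outside its range is refused whole. "claw" is the finger opening in m, from 0 to 0.094, set as the call begins (left out, the last holds). The fingers move at their own pace and stop on an object; "force" is the grip in N (left out, the last holds). Time passes only in rows, so rows that repeat a pose let the fingers close. It gives the time, the measured TCP pose, the force, the opening and the grip force at its end, in the units of the state.
- manip.read_state(): the state, without advancing time (a new reading comes with each control period).
- camera(name): name is "scene" or "top"; returns (picture, depth): 400x640x3 uint8, red, green, blue; 400x640 float32, mm along the optical axis (not along the pixel's ray), 0 where there is no reading.
- get_calibration(name): a dict with "fx", "fy", "cx", "cy" (pixels), "origin" and "attitude" of the camera in the world. Camera axes: x right, y down, z forward; pixel columns grow to the right and rows downward; lengths in mm; the calibration is good to about 2 mm. A picture is of the moment at which its call begins. get_calibration takes no time and is no camera call.
- manip.sign_off(): hands the job in; it is judged then, once.
The state is a dict: "clock": time; "joints": joint angles; "qd": joint speeds; "effort": joint torques, N m; "eef_pos": TCP position; "eef_rot": TCP orientation; "wrist_force": force on the tool from outside, world axes, zero at the start; "moment": the same for the moment, N m; "finger_gap": finger opening in mm; "finger_force": force on a finger pad.
Only numpy, scipy, OpenCV 4.12 (cv2) and the standard library are available. Lean on these libraries where they do the work, as an engineer would, in place of code of your own. Each camera call takes 0.05 s, during which the arm holds its last target. There are 200 camera calls.

### The job

Two closed sample jars are clamped in hand tumblers on the desk. Using its crank pin, swing the jar with the red cap over until it is upside down, keep it so for half a second or more, then swing it back upright and let go. Leave the tumbler with the blue-capped jar as it is.

Things in the scene. Friction and masses are not known exactly. Their poses are not given: they have to be found in the camera images.
- red_swing (a joint): The one to turn. Swing angle of the white jar with red cap and foot band (54 mm wide, 120 tall), clamped at its middle between two uprights (36 mm wide, 160 high, outer faces 58 mm from the jar's middle) on a fixed base. 0 = upright, 3.14 = cap down; stops at -0.06 and 3.2, starts at 0 to 0.3. Level axis 130 mm above the desk. Friction 0.12 N m (2 N at the pin); stays where left.
- red_pin (a point): On the centre line of the red jar's crank pin: yellow, level, 14 mm thick, 105 long, on the robot's side, parallel to the axis and 70 mm from it, on its left (+y) when upright; it goes up and over the top. Point 61 mm from the crank arm, 44 from the free end. Turns with the jar: x along the axis, away from the robot (turning is right-handed about it), y from axis to pin, z to the cap.
- blue_swing (a joint): Bystander. Swing angle of the white jar with blue cap and foot band (54 mm wide, 120 tall), clamped at its middle between two uprights (36 mm wide, 160 high, outer faces 58 mm from the jar's middle) on a fixed base. 0 = upright, 3.14 = cap down; stops at -0.06 and 3.2, starts at 0 to 0.3. Level axis 130 mm above the desk. Friction 0.12 N m (2 N at the pin); stays where left.
- blue_pin (a point): On the centre line of the blue jar's crank pin: yellow, level, 14 mm thick, 105 long, on the robot's side, parallel to the axis and 70 mm from it, on its left (+y) when upright; it goes up and over the top. Point 61 mm from the crank arm, 44 from the free end. Turns with the jar: x along the axis, away from the robot (turning is right-handed about it), y from axis to pin, z to the cap.

How it is judged (in metres and radians):
On the way:
1. the red-capped jar is upside down, within about 15 degrees, and stays so for half a second (value of joint red_swing above 2.88 rad), for 0.5 s.
At the end, for the whole second after the job is handed in: The red-capped jar, having been upside down, is upright again within 0.2 rad (11 degrees), at rest and released; the blue tumbler's pin is within 15 mm of where it was (value of joint red_swing between -0.2 and 0.2 rad and velocity of joint red_swing between -0.05 and 0.05 rad/s and distance of blue_pin from where it was at the start of the episode below 0.015 m); the robot touches nothing.
It fails at once if the blue tumbler is turned: its pin moves more than 20 mm (distance of blue_pin from where it was at the start of the episode above 0.02 m).
It also fails if it takes over 54 s, if anything falls off the work surface, if the arm or the gripper's body presses on something with over 40 N, if the wrist force passes 120 N, or if a joint passes its speed limit or range.

## Working session

There is one attempt and no reset: what is moved stays moved. The work goes in short steps, Python scripts to look and compute and a tool call to move; the robot and the scene stay as the last step left them, time stands still between calls to the robot, and variables do not carry over. Pictures are saved under pics/ and viewed, at most 10 in all, crops included, and the job is handed in when it is done.

Besides the shell and the picture viewer there is one more tool, called after "Call:" as a command line: name --argument value ..., lists and objects as JSON in quotes. jog_arm: Moves the arm, as the interface text tells. Its arguments: {"type":"object","properties":{"plan":{"type":"array"},"claw":{"type":"number"},"force":{"type":"number"}},"required":["plan"]}

```bash
mkdir -p pics; cat > h.py <<'E'
import numpy as np,cv2
from cell import manip,camera,get_calibration
def look(name,fn):
    p,d=camera(name); cv2.imwrite('pics/'+fn+'.png',p[:,:,::-1]); np.save('pics/'+fn+'.npy',d); return p,d
def world(name,d):
    c=get_calibration(name); v,u=np.mgrid[:400,:640]
    P=np.dstack([(u-c['cx'])/c['fx']*d,(v-c['cy'])/c['fy']*d,d])
    R=np.array(c['attitude'],float)
    if R.shape!=(3,3):
        from scipy.spatial.transform import Rotation as Ro
        R=Ro.from_euler('xyz',R).as_matrix()
    return P@R.T+np.array(c['origin'])
E
python3 - <<'E'
from h import *
for n in('scene','top'):
    print(get_calibration(n)); p,d=look(n,n+'0'); np.save('pics/w_'+n,world(n,d))
print(manip.read_state())
E
```

```text
{'fx': 402.8242565604743, 'fy': 402.8242565604743, 'cx': 317.45176793386867, 'cy': 193.41537319793707, 'origin': array([ 911.75211735, -222.05483568,  863.98755935]), 'attitude': array([-2.59473122,  0.00670797,  0.8670775 ])}
{'fx': 428.32489418756217, 'fy': 428.32489418756217, 'cx': 318.1041348523615, 'cy': 198.98398994757392, 'origin': array([ 419.8851544 ,   52.63941362, 1225.89497595]), 'attitude': array([-3.00327272, -0.00755224, -1.58180669])}
{'clock': 0.1, 'joints': array([ 1.11935944e+00,  3.00396791e-01,  1.52149610e+00, -3.02796827e-05,
        1.32068409e+00, -6.66213109e-02]), 'qd': array([-0.00088445, -0.00195274, -0.00197656,  0.00124223, -0.00117869,
        0.00075671]), 'effort': array([-4.51261394e-04, -5.32649696e+01, -3.53285372e+01,  7.09011080e-02,
        2.35970237e-02, -5.02323883e-05]), 'eef_pos': array([206.38720506, 509.56811668, 204.9630364 ]), 'eef_rot': array([-3.14060856e+00, -3.62636139e-05,  2.75678457e+00]), 'wrist_force': array([0.23506757, 0.02092898, 0.07458704]), 'moment': array([0.0165631 , 0.01830148, 0.02023224]), 'finger_force': 0.0, 'finger_gap': 94.21154718543893}
```

View pics/scene0.png

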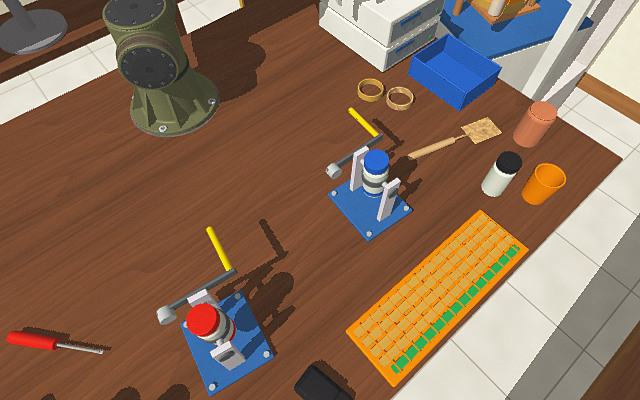

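View pics/top0.png

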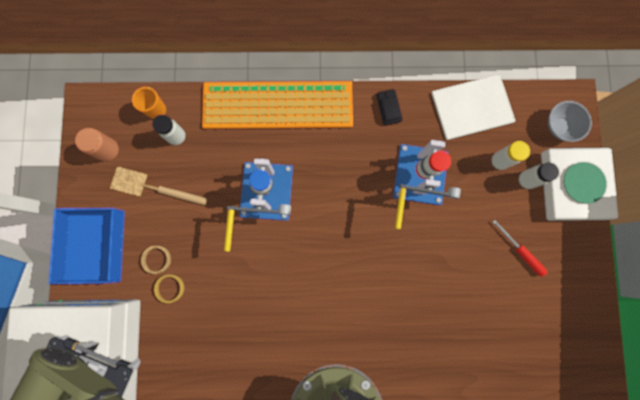

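The top view shows the red jar's cap at (439,160) and its yellow pin running from (403,190) to (399,228). The blue jar's cap is at (260,180), with its pin from (231,210) to (227,250). Next I'll measure the pins and uprights.

```bash
python3 - <<'E'
from h import *
for n in('scene','top'):
    p=cv2.imread(f'pics/{n}0.png'); W=np.load(f'pics/w_{n}.npy'); d=np.load(f'pics/{n}0.npy')
    h=cv2.cvtColor(p,cv2.COLOR_BGR2HSV)
    def m(lo,hi,s=150,v=100): return ((h[...,0]>=lo)&(h[...,0]<=hi)&(h[...,1]>s)&(h[...,2]>v)&(d>0)).astype('uint8')
    for nm,mask in(('yel',m(25,33,180,150)),('red',m(0,4,200,150)|m(177,180,200,150)),('blue',m(100,118,150,80))):
        k,l,st,c=cv2.connectedComponentsWithStats(mask)
        for i in range(1,k):
            if st[i,4]<60: continue
            Q=W[l==i]; Q=Q[np.abs(Q-np.median(Q,0)).max(1)<150]
            mu=np.median(Q,0); e=np.linalg.svd(Q-Q.mean(0),full_matrices=False)[2][0]
            t=(Q-Q.mean(0))@e
            print(n,nm,c[i].round(),st[i,4],mu.round(),'dir',e.round(3),'ends',(Q.mean(0)+e*np.percentile(t,1)).round(),(Q.mean(0)+e*np.percentile(t,99)).round(),'zmax',np.percentile(Q[:,2],[2,98]).round())
E
```

```text
scene yel [363. 122.] 184 [492. 268. 141.] dir [ 0.996 -0.087  0.007] ends [442. 272. 141.] [539. 264. 141.] zmax [136. 145.]
scene yel [218. 248.] 209 [ 544. -169.  143.] dir [ 0.984 -0.18  -0.001] ends [ 493. -160.  143.] [ 591. -178.  143.] zmax [139. 146.]
scene red [201. 319.] 747 [ 656. -263.  190.] dir [ 0.95  -0.309 -0.043] ends [ 633. -255.  191.] [ 679. -270.  189.] zmax [186. 193.]
scene red [ 30. 340.] 551 [ 406. -557.   25.] dir [ 0.762  0.647 -0.007] ends [ 369. -589.   24.] [ 443. -526.   24.] zmax [16. 29.]
scene blue [479.  49.] 8273 [454. 732.  24.] dir [ 0.997 -0.077  0.025] ends [363. 727.  27.] [567. 711.  32.] zmax [ 2. 71.]
scene blue [410.  18.] 68 [313. 616. 159.] dir [ 0.001 -1.     0.001] ends [313. 657. 158.] [313. 579. 158.] zmax [153. 165.]
scene blue [586.  23.] 91 [ 548. 1390.  -91.] dir [0.011 0.996 0.091] ends [ 547. 1352.  -97.] [ 548. 1419.  -90.] zmax [-105.  -86.]
scene blue [376. 161.] 502 [615. 182. 189.] dir [ 0.633 -0.741 -0.221] ends [597. 203. 194.] [628. 166. 183.] zmax [173. 193.]
scene blue [366. 210.] 2084 [626. 164.  12.] dir [0.927 0.
[... 902 characters left out ...]
8  0.814 0.02 ] ends [601. 169. 188.] [627. 206. 189.] zmax [185. 194.]
top blue [279. 187.] 674 [621. 153.  11.] dir [-0.982  0.19  -0.002] ends [683. 141.  11.] [567. 163.  11.] zmax [ 6. 16.]
top blue [421. 197.] 208 [ 591. -257.   11.] dir [-0.131 -0.991 -0.012] ends [ 596. -213.   12.] [ 585. -296.   10.] zmax [ 7. 17.]
top blue [ 86. 246.] 5094 [462. 696.   6.] dir [-0.999 -0.044  0.019] ends [560. 693.  19.] [364. 685.  22.] zmax [-1. 70.]
top blue [264. 215.] 145 [544. 196.  11.] dir [-0.084 -0.996  0.011] ends [548. 246.  10.] [540. 150.  12.] zmax [ 7. 16.]
top blue [  8. 282.] 919 [366. 979. -92.] dir [-0.997  0.079 -0.013] ends [430. 971. -91.] [243. 986. -94.] zmax [-101.  -86.]
```

Call:
jog_arm --plan '[0,0,0.05,0,0,0,0,0,0.095,0,0,0,0.3235,-0.6755,0.095,0,0,12,0.3235,-0.6755,0.095,0,0,12,0.3235,-0.6755,0.095,0,0,12,0.3235,-0.6755,0.095,0,0,12,0.3235,-0.6755,0.095,0,0,12,0.3235,-0.6755,0.095,0,0,12,0.3235,-0.6755,0.095,0,0,12,0.3235,-0.6755,0.095,0,0,12,0.3235,-0.6755,0.095,0,0,12,0.3235,-0.6755,0.095,0,0,12,0.3235,-0.6755,0.095,0,0,12,0.3235,-0.6755,0.095,0,0,12,0.3235,-0.6755,0.095,0,0,12,0.3235,-0.6755,0.095,0,0,12,0.3235,-0.6755,0.095,0,0,12,0.3235,-0.6755,0.095,0,0,12,0.3235,-0.6755,0.095,0,0,12,0.3235,-0.6755,0.055,0,0,12]' --claw 0.06

```text
clock: 2.1
eef_pos: [531.3, -165.4, 264.4]
eef_rot: [-3.14, 0.008, 2.967]
wrist_force: [1.3, -0.1, -1.1]
finger_gap: 59.7
finger_force: 0.0
```

```bash
python3 - <<'E'
from h import *
p,d=look('scene','s1')
cv2.imwrite('pics/s1c.png',cv2.resize(p[150:400,80:400,::-1],None,fx=2.4,fy=2.4))
print(manip.read_state()['eef_pos'])
E
```

```text
[ 528.62485463 -164.2056388   254.8442156 ]
```

View pics/s1c.png

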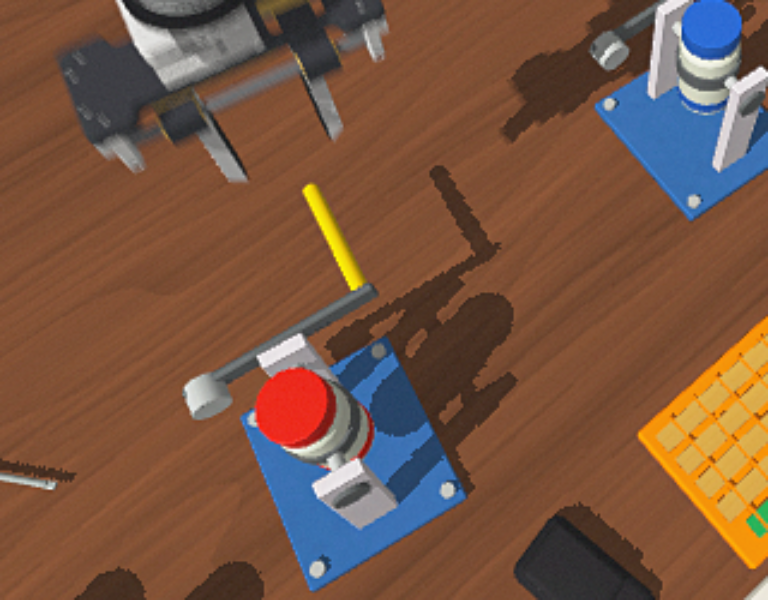

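The crop shows the open fingers, tips at (235,175) and (330,130), above the yellow pin that runs from (310,188) to (358,288). They are aligned across it, so I'll descend.

Call:
jog_arm --plan '[0,0,-0.04,0,0,0,0,0,-0.08,0,0,0,0,0,-0.11,0,0,0,0,0,-0.13,0,0,0,0,0,-0.143,0,0,0,0,0,-0.143,0,0,0,0,0,-0.143,0,0,0]'

```text
clock: 2.85
eef_pos: [530.4, -165.5, 118.7]
eef_rot: [-3.141, 0.001, 2.967]
wrist_force: [0.1, 0.5, 0.5]
finger_gap: 60.0
finger_force: 0.0
```

```bash
python3 - <<'E'
from h import *
p,d=look('scene','s2')
cv2.imwrite('pics/s2c.png',cv2.resize(p[180:360,120:320,::-1],None,fx=3,fy=3))
print(manip.read_state()['eef_pos'],manip.read_state()['wrist_force'])
E
```

```text
[ 530.50604615 -165.64942139  118.91988014] [ 0.46014365  0.71204583 -0.37667786]
```

View pics/s2c.png

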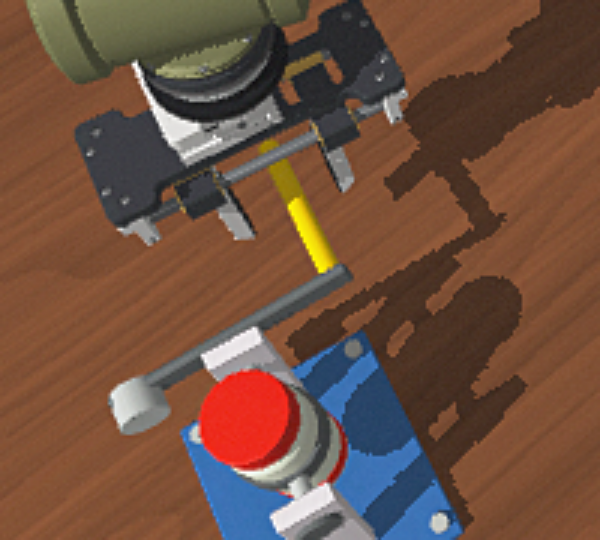

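The fingers, at (237,225) and (345,175), straddle the pin near (290,185). I'll close with a light grip.

Call:
jog_arm --plan '[0,0,0,0,0,0,0,0,0,0,0,0,0,0,0,0,0,0,0,0,0,0,0,0,0,0,0,0,0,0,0,0,0,0,0,0,0,0,0,0,0,0,0,0,0,0,0,0]' --claw 0.0 --force 15

```text
clock: 3.7
eef_pos: [530.2, -163.8, 117.4]
eef_rot: [3.138, -0.0, 2.967]
wrist_force: [2.1, 14.4, 1.1]
finger_gap: 13.6
finger_force: 15.0
```

Call:
jog_arm --plan '[0.0005,0.003,0,0,0,0,0.0005,0.003,0,0,0,0,0.0004,0.0023,0.0053,0,0,0,0.0002,0.0011,0.0108,0,0,0,-0.0002,-0.0008,0.0175,0,0,0,-0.0007,-0.0036,0.0239,0,0,0,-0.0012,-0.0069,0.0301,0,0,0,-0.0012,-0.0069,0.0301,0,0,0]'

```text
clock: 4.5
eef_pos: [528.8, -172.6, 148.6]
eef_rot: [3.141, 0.0, 2.966]
wrist_force: [-0.8, 4.4, 3.2]
finger_gap: 13.5
finger_force: 15.0
```

```bash
cat > pin.py <<'E'
from h import *
import sys
def ang(fn):
    p,d=look('top',fn); W=world('top',d); q,e=look('scene',fn+'s'); V=world('scene',e)
    s=manip.read_state(); print(s['clock'],s['eef_pos'].round(1),s['wrist_force'].round(1),s['finger_gap'])
    for P,W in((p,W),(q,V)):
        h=cv2.cvtColor(P,cv2.COLOR_RGB2HSV)
        m=(h[...,0]>=25)&(h[...,0]<=33)&(h[...,1]>180)&(h[...,2]>120)
        for a,b in((-330,-100),(200,330)):
            k=m&(W[...,1]>a)&(W[...,1]<b)&(W[...,0]>430)&(W[...,0]<620)&(W[...,2]>90)
            Q=W[k]; print(len(Q), np.median(Q,0).round(1) if len(Q) else '',end=' ')
        print()
ang(sys.argv[1])
E
python3 pin.py a1
```

```text
4.6 [ 528.8 -172.3  148.1] [-1.   5.1  3.9] 13.12521966147775
0  156 [491.3 268.9 141. ] 
150 [ 563.1 -180.7  171. ] 189 [490.9 267.7 141.6]
```

Call:
jog_arm --plan '[-0.0007,-0.0039,0.0058,0,0,0,-0.0015,-0.0083,0.0111,0,0,0,-0.0024,-0.0132,0.016,0,0,0,-0.0033,-0.0187,0.0203,0,0,0,-0.0044,-0.0245,0.0241,0,0,0,-0.0055,-0.0306,0.0273,0,0,0,-0.0066,-0.037,0.0298,0,0,0,-0.0084,-0.047,0.0324,0,0,0,-0.0093,-0.0525,0.0331,0,0,0,-0.0104,-0.0588,0.0334,0,0,0,-0.0116,-0.0656,0.0331,0,0,0,-0.0128,-0.0724,0.032,0,0,0,-0.014,-0.079,0.0303,0,0,0,-0.0152,-0.0855,0.0279,0,0,0,-0.0163,-0.0918,0.0249,0,0,0,-0.0163,-0.0918,0.0249,0,0,0]'

```text
clock: 6.2
eef_pos: [512.2, -265.5, 171.8]
eef_rot: [-3.141, -0.0, 2.965]
wrist_force: [2.0, -1.1, 0.3]
finger_gap: 13.5
finger_force: 15.0
```

```bash
python3 pin.py a2
```

```text
6.3 [ 512.2 -265.   172.1] [ 1.8 -3.   0.8] 13.638914686714912
11 [ 572.3 -275.4  198. ] 148 [494.  269.  141.2] 
163 [ 547.8 -273.3  198. ] 190 [491.6 267.8 141.5]
```

Call:
jog_arm --plan '[-0.001,-0.0059,-0.0037,0,0,0,-0.002,-0.0113,-0.0079,0,0,0,-0.0029,-0.0164,-0.0126,0,0,0,-0.0037,-0.021,-0.0179,0,0,0,-0.0044,-0.025,-0.0236,0,0,0,-0.005,-0.0284,-0.0296,0,0,0,-0.0055,-0.0312,-0.036,0,0,0,-0.0059,-0.0334,-0.0427,0,0,0,-0.0062,-0.035,-0.0495,0,0,0,-0.0063,-0.0358,-0.0565,0,0,0,-0.0064,-0.036,-0.0599,0,0,0,-0.0064,-0.036,-0.0599,0,0,0,-0.0064,-0.036,-0.0599,0,0,0,-0.0064,-0.036,-0.0599,0,0,0,-0.0064,-0.036,-0.0599,0,0,0,-0.0064,-0.036,-0.0599,0,0,0,-0.0064,-0.036,-0.0599,0,0,0,-0.0064,-0.036,-0.0599,0,0,0]'

```text
clock: 8.1
eef_pos: [505.9, -300.8, 112.6]
eef_rot: [-3.141, 0.0, 2.966]
wrist_force: [-1.4, -5.4, -1.8]
finger_gap: 13.4
finger_force: 15.0
```

```bash
python3 pin.py a3; python3 -c "
import cv2
p=cv2.imread('pics/a3s.png');cv2.imwrite('pics/a3c.png',cv2.resize(p[150:400,80:400],None,fx=2.4,fy=2.4))"
```

```text
8.2 [ 505.9 -300.8  112.6] [-0.6 -4.9 -1.3] 13.331546054000995
12 [ 564.6 -311.5  141.8] 151 [491.5 269.  140.9] 
149 [ 541.  -308.6  142.6] 192 [491.7 267.8 141.4]
```

View pics/a3c.png

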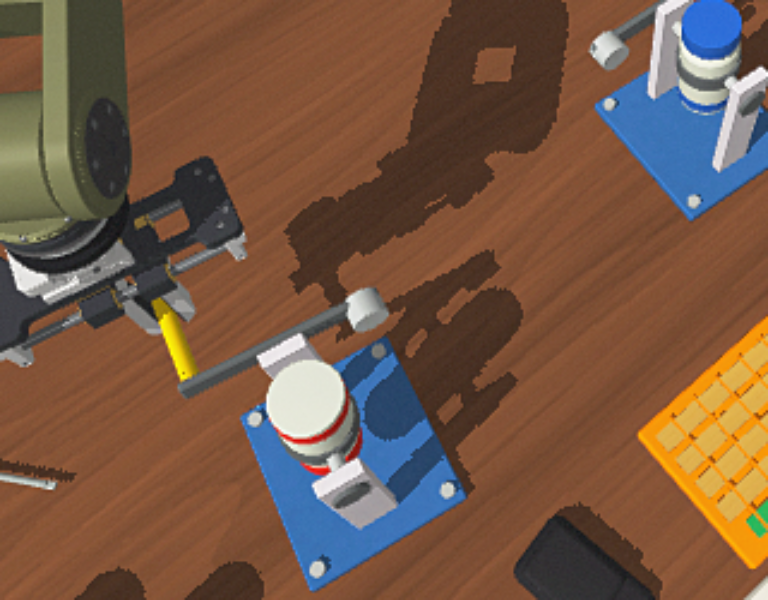

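The jar is cap down, with its white foot on top at (308,395), and the pin centre is about 6 mm above the axis height, or roughly 3.05 rad. I'll push a bit further, hold, then start back.

Call:
jog_arm --plan '[0,0,-0.004,0,0,0,0,0,-0.004,0,0,0,0,0,-0.004,0,0,0,0,0,-0.004,0,0,0,0,0,-0.004,0,0,0,0,0,-0.004,0,0,0,0,0,-0.004,0,0,0,0.0001,0.0002,0.0034,0,0,0,0.0002,0.001,0.0104,0,0,0,0.0005,0.0026,0.0172,0,0,0,0.0009,0.0048,0.0239,0,0,0,0.0014,0.0076,0.0303,0,0,0,0.002,0.011,0.0363,0,0,0,0.0027,0.015,0.042,0,0,0,0.0035,0.0196,0.0473,0,0,0,0.0044,0.0247,0.052,0,0,0,0.0054,0.0301,0.0562,0,0,0,0.0064,0.036,0.0599,0,0,0,0.0064,0.036,0.0599,0,0,0]'

```text
clock: 10.1
eef_pos: [512.7, -264.5, 174.6]
eef_rot: [-3.14, 0.002, 2.966]
wrist_force: [-7.1, -3.6, 10.6]
finger_gap: 13.7
finger_force: 15.0
```

```bash
python3 pin.py a4
```

```text
10.2 [ 512.6 -264.7  174.5] [-6.2 -4.1 10.2] 13.550583694806846
9 [ 571.7 -275.4  199.2] 146 [493.9 269.  140.7] 
160 [ 546.6 -272.7  198.2] 191 [490.3 267.6 141.3]
```

Call:
jog_arm --plan '[0.0011,0.0063,0.003,0,0,0,0.0023,0.0128,0.0054,0,0,0,0.0035,0.0194,0.0071,0,0,0,0.0047,0.0262,0.0082,0,0,0,0.0059,0.033,0.0085,0,0,0,0.007,0.0393,0.0082,0,0,0,0.0079,0.0448,0.0075,0,0,0,0.0089,0.0502,0.0063,0,0,0,0.0097,0.0548,0.0049,0,0,0,0.0108,0.0612,0.0024,0,0,0,0.0119,0.0673,-0.0008,0,0,0,0.013,0.0731,-0.0046,0,0,0,0.0139,0.0786,-0.0089,0,0,0,0.0148,0.0835,-0.0138,0,0,0,0.0156,0.0879,-0.0191,0,0,0,0.0163,0.0918,-0.0249,0,0,0,0.0163,0.0918,-0.0249,0,0,0]'

```text
clock: 11.9
eef_pos: [528.7, -171.9, 146.5]
eef_rot: [3.141, -0.001, 2.967]
wrist_force: [2.2, -2.7, -2.0]
finger_gap: 13.6
finger_force: 15.0
```

```bash
python3 pin.py a5
```

```text
12.0 [ 528.7 -172.3  147. ] [ 2.3 -1.6 -2.2] 13.569879886521111
0  157 [491.3 269.  141.1] 
152 [ 562.  -180.4  170.6] 188 [491.9 267.7 141.6]
```

Call:
jog_arm --plan '[0.0005,0.0033,-0.0062,0,0,0,0.001,0.0061,-0.0126,0,0,0,0.0014,0.008,-0.0193,0,0,0,0.0016,0.0092,-0.0248,0,0,0,0.0017,0.0099,-0.0296,0,0,0,0.0017,0.0101,-0.0331,0,0,0,0.0017,0.0101,-0.0331,0,0,0,0.0017,0.0101,-0.0331,0,0,0]'

```text
clock: 12.8
eef_pos: [530.5, -163.2, 114.0]
eef_rot: [-3.14, 0.0, 2.966]
wrist_force: [0.9, -10.0, -0.4]
finger_gap: 13.1
finger_force: 15.0
```

```bash
python3 pin.py a6
```

```text
12.9 [ 530.4 -163.2  114. ] [ 1.3 -8.8 -1.3] 13.568975288102001
0  151 [493.9 269.1 140.9] 
146 [ 562.9 -171.5  135.3] 189 [493.1 267.9 141.6]
```

Call:
jog_arm --plan '[0,0,0,0,0,0,0,0,0,0,0,0,0,0,0,0,0,0,0,0,0,0,0,0,0,0,0,0,0,0,0,0,0,0,0,0,0,0,0,0,0,0,0,0,0.02,0,0,0,0,0,0.06,0,0,0,0,0,0.1,0,0,0,0,0,0.14,0,0,0,0,0,0.16,0,0,0,0,0,0.16,0,0,0,0,0,0.16,0,0,0]' --claw 0.06

```text
clock: 14.3
eef_pos: [530.3, -162.5, 273.6]
eef_rot: [3.141, -0.001, 2.966]
wrist_force: [-0.3, 0.0, -0.7]
finger_gap: 60.0
finger_force: 0.0
```

```bash
python3 pin.py a7; python3 -c "
import cv2
p=cv2.imread('pics/a7s.png');cv2.imwrite('pics/a7c.png',cv2.resize(p[150:400,80:400],None,fx=2.4,fy=2.4))"
```

```text
14.4 [ 530.  -162.4  272.8] [ 0.6  0.2 -0.2] 60.19695881696879
0  41 [529.5 266.7 141.6] 
241 [ 543.5 -167.7  135.4] 89 [516.4 266.9 141.6]
```

View pics/a7c.png

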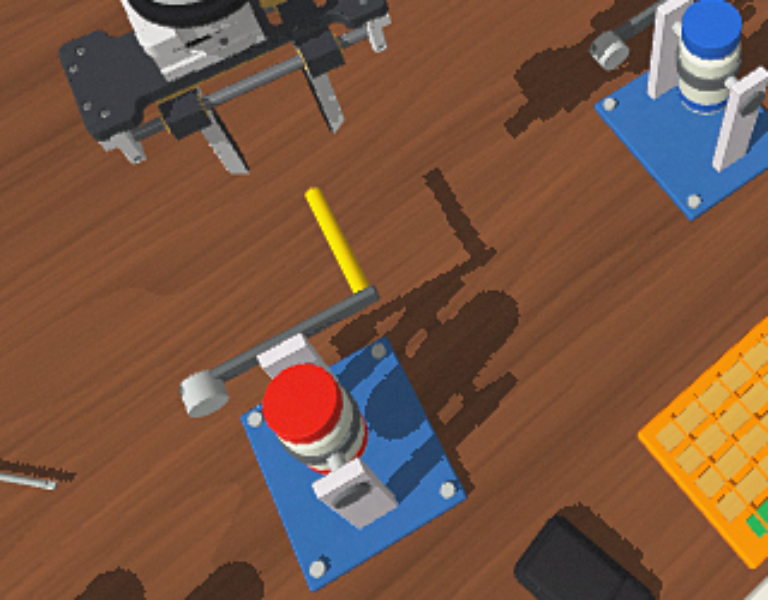

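The red cap is on top at (302,403), the pin is free with its surface at z = 135 mm (about 0 rad), and the gripper is clear. The blue pin's height is unchanged, so I'll hand it in.

```bash
python3 -c "
from cell import manip
print(manip.sign_off())"
```

```text
the job is handed in; nothing more can be done
None
```

I swung the red-capped jar upside down, held it there for over half a second, swung it back upright (about 0 rad), released it and handed the job in; the blue tumbler was not touched, and sign-off returned no verdict.

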